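# Set and lock the feed of a school microtome by clicks

## Task

Zero the microtome's feed by turning the black round dial anticlockwise (seen from above) right back to its stop, then advance it clockwise by exactly four clicks, counted by feel. Then swing the lock lever fully over to its locked end, let go of everything, and leave the other things on the desk where they are.

Things in the scene. Friction and masses are not known exactly. Their poses are not given: they have to be found in the camera images.
- microtome: The microtome: grey metal housing 130 x 260 mm, 58 mm high, fixed to the desk, long side along its own y. Origin: centre of its underside on the desk, z up. In this frame (mm): dial axis at (0, 80), specimen table (steel disc 80 across, top 66 up) at (0, -30), lever pivot at (-40, -100).
- dial_centre (a point): Centre of the feed dial, a ribbed black round knob 36 mm across, its side from 76 to 112 mm above the desk; this point is on its vertical axis, 96 mm up, is part of the housing and does not turn with the dial. Grip it at any yaw. It has no marks, so its angle tells nothing. 12 clicks a turn, 30 degrees each. At the start the feed stands 1 to 5 clicks above the stop.
- dial_foot (a point): Point on the dial axis 72.5 mm up, level with the top of the index wheel (50 mm across) and ball guide (21 mm wide, out to 56 mm along the microtome's +x) below the dial. Feel: each notch resists with up to about 0.3 N m; half-way the shaft jumps by itself into the next notch and the resistance vanishes (the click). The stop, 7 degrees behind the lowest notch, is rigid: over 0.6 N m.
- dial_top (a point): Centre of the dial's top face, 112 mm above the desk (also part of the housing, does not turn). There is free play between dial and shaft, of unknown size: after a change of direction, and after each click, the dial turns loosely (under 0.05 N m) before it drives the shaft again; loose turning counts for nothing. The shaft keeps its notch when the dial is let go.
- specimen_top (a point): Top of the pale specimen block (10 mm square, on an aluminium holder 20 mm across) in the middle of the specimen table. In the microtome's frame its height is 76.0 mm in the lowest notch; each click clockwise lifts it by 0.1 mm, far too little to see. Its own z is up.
- lock (a joint): Lock lever, a flat steel arm 60 mm long from its vertical pivot to its knob. Angle in rad: 0 = open, pointing along the microtome's -y; pi/2 (1.57, its end stop) = locked, pointing along the microtome's +x, so it swings anticlockwise from above. Stiff: about 2 to 3 N at the knob, and it stays where it is left.
- lock_knob (a point): Middle of the lever's upright black knob, a cylinder 16 mm across, from 68 to 102 mm above the desk, this point at 86 mm, 60 mm from the pivot.
- rack: White test-tube rack with three tubes, 80 x 200 mm, tubes reach 117 mm up; origin under its centre. Bystander.
- dropper: White dropper bottle with cap, 36 mm across, 75 mm high; origin under its centre. Bystander.
- dish: Covered glass dish, 90 mm across, 14 mm high; origin under its centre. Bystander.
- forceps: Steel forceps 120 mm long, 6 mm high, lying on the desk along their own x; origin about the middle. Bystander.

How it is judged (in metres and radians):
On the way, in this order (a step that is already met when the one before it is completed fails the run):
1. the feed is wound back to its stop or its lowest notch (z of specimen_top in the frame of microtome below 0.07603 m), for 0.1 s.
2. the feed stands four clicks up (z of specimen_top in the frame of microtome between 0.07635 and 0.07645 m), for 0.3 s.
3. the lever is swung to its locked end (value of joint lock above 1.42 rad), for 0.2 s.
At the end, for the whole second after the job is handed in: The feed rests in the fourth notch above its lowest one (specimen raised 0.4 mm, within half a click, 0.05 mm) after having been wound back to the stop; after that the lock lever was swung to within 0.15 rad of its locked end, and is there (all of step 2 and value of joint lock above 1.42 rad); the robot touches nothing.
It fails at once if a bystander is moved by more than 30 mm (distance of any of rack, dropper, dish, forceps from where it was at the start of the episode above 0.03 m).
It also fails if it takes over 72 s, if anything falls off the work surface, if the arm or the gripper's body presses on something with over 40 N, if the wrist force passes 120 N, or if a joint passes its speed limit or range.

## Robot

A 6-joint arm with a two-finger parallel gripper is mounted at the origin on the work surface. World frame = base frame: x ahead of the robot, y to its left, z up, the work surface at z = 0. Lengths are in m, angles in degrees, forces in N, time in s.
With the tool pointing down it reaches from about 0.4 to 0.825 m from the base axis. Payload 7 kg.
Tool frame: the origin (TCP) lies at the very end of the fingers, on their centre line; the grasp point (between the pads) lies 19 mm behind it; z points along the fingers, y is the line along which they close (so a half turn about z gives the same grasp; the last joint's range is limited). The gripper opens to 88 mm and grips with 3 to 60 N. Pads are 19 mm wide; open, the fingers measure 130 mm over their backs; the gripper's body (78 mm by 193 mm) begins 47 mm behind the grasp point.
Start: joints at [93.57, 20.546, 0.682, 0, -70.136, -16.507], TCP at [0.151, 0.658, 0.227] pointing down, gripper open.
Joint ranges: [-176.03, 176.03], [-82.01, 121.73], [-58.28, 71.71], [-173.87, 95.51], [-174.79, -0.11], [-173.66, 173.66]. Speed limits (degrees/s): [136.94, 136.94, 172.46, 180, 180, 180].

## Interface

Orientations are given as [roll, pitch, yaw] about the fixed x, y, z axes, in that order (R = Rz(yaw) Ry(pitch) Rx(roll)).
In Python, from plant import ctrl gives the robot as it stands.
- The arm moves only by the tool carry_out, never from a script. Its argument "deltas" is a list that holds one entry, the list of rows, each a list of 5 numbers: the shift along the tool's x, y, z scaled (see below), then the turn about the tool's z scaled (see below), then the opening, from -1 (shut) to 1 (fully open). A call has 1 to 5 rows; each row is the pose to reach, as a shift and turn from the pose commanded when the call began, along the tool's axes at that moment, turning the shorter way round; what a row does not reach only later rows make up. The controller multiplies each number of a shift by 20 cm and each number of a turn by 2 pi rad. A row lasts 1/10 s, in which the tool goes at most 50 mm and 8.59 degrees, less where a joint would pass 70% of its speed; a pose out of reach is approached as far as the arm can. A call with a number of a shift or a turn outside -1 to 1 is refused whole. A call with a gripper value outside its range is refused whole. The fingers move at their own pace and stop on an object; the grip force is fixed at half the most. Time passes only in rows, so rows that repeat a pose let the fingers close. It gives the time, the measured TCP pose, the force, the opening and the grip force at its end, in the units of the state.
- ctrl.get_obs(): the state, without advancing time (a new reading comes with each control period).
- ctrl.snapshot(name): name is "side" or "top" or "wrist"; returns a dict with "color" (420x560x3 uint8, red, green, blue), "camera_matrix" (3x3 intrinsics, pixels), "R" (3x3) and "t" (3): a world point X has camera coordinates R X + t. Camera axes: x right, y down, z forward; pixel columns grow to the right and rows downward; lengths in m; the calibration is good to about 2 mm. A picture is of the moment at which its call begins. There is no depth.
- ctrl.close_job(): hands the job in; it is judged then, once.
Trained networks look in a picture, given as the dict that the camera call returned (one of the last four; its "shot" number tells which), for a name from the list of things; names that differ only in an ending like _2 or _b are one class to them, and where a whole thing is asked for, a point or a joint stands for the part that bears it (a point fixed in the world has none). Each returns a list of dicts, best first, with "p" (0 to 1); they miss things now and then, are a little off and sometimes report something else, mostly with a low value. They report only what shows in the picture. A call takes as long as a camera call.
- ctrl.search_frame(picture, name): "centre" ([column, row] in pixels, amid what is visible of it).
- ctrl.silhouettes(picture, name): "mask" (420x560 bool, what is visible of it) and "centre" ([column, row] in pixels, amid what is visible of it).
- ctrl.spot_point(picture, name): "centre" ([column, row] in pixels: a listed point, or the origin of a listed thing).
The state is a dict: "clock": time; "joint_pos": joint angles; "qvel": joint speeds; "tau": joint torques, N m; "tool_pos": TCP position; "orientation": TCP orientation; "force": force on the tool from outside, world axes, zero at the start; "moment": the same for the moment, N m; "opening": finger opening in m; "gripper_force": force on a finger pad.
Only numpy, scipy, OpenCV 4.12 (cv2) and the standard library are available. Lean on these libraries where they do the work, as an engineer would, in place of code of your own. Each camera call takes 0.05 s, during which the arm holds its last target. There are 200 camera calls.

## Working session

There is one attempt and no reset: what is moved stays moved. The work goes in short steps, Python scripts to look and compute and a tool call to move; the robot and the scene stay as the last step left them, time stands still between calls to the robot, and variables do not carry over. Pictures are saved under pics/ and viewed, at most 10 in all, crops included, and the job is handed in when it is done.

Besides the shell and the picture viewer there is one more tool, called after "Call:" as name(argument=value, ...) on one line, values as JSON. carry_out: Moves the arm, as the interface text tells. Its arguments: {"type":"object","properties":{"deltas":{"type":"array"}},"required":["deltas"]}

```bash
mkdir -p pics; ls
cat > h.py <<'E'
import numpy as np, cv2
from plant import ctrl
def save(p,n): cv2.imwrite('pics/'+n+'.png',cv2.cvtColor(p['color'],cv2.COLOR_RGB2BGR))
def ray(p,px):
    K=np.array(p['camera_matrix']);R=np.array(p['R']);t=np.array(p['t'])
    d=R.T@np.linalg.solve(K,[px[0],px[1],1.]);return -R.T@t,d/np.linalg.norm(d)
def atz(p,px,z):
    c,d=ray(p,px);return c+d*(z-c[2])/d[2]
def tri(rs):
    A=0;b=0
    for c,d in rs:
        P=np.eye(3)-np.outer(d,d);A=A+P;b=b+P@c
    return np.linalg.solve(A,b)
Z=dict(microtome=0,dial_centre=.096,dial_foot=.0725,dial_top=.112,specimen_top=.076,lock_knob=.086,rack=0,dropper=0,dish=0,forceps=0)
E
python3 - <<'E'
from h import *
np.set_printoptions(precision=4,suppress=True)
P={n:ctrl.snapshot(n) for n in('side','top')}
for n in P: save(P[n],n+'0')
for k in Z:
    for n in P:
        r=ctrl.spot_point(P[n],k)
        if r: print(k,n,[ (round(q['p'],2),np.round(q['centre']),atz(P[n],q['centre'],Z[k])) for q in r[:2]])
o=ctrl.get_obs()
for k in o: print(k,o[k])
E
```

```text
pics
microtome side [(0.86, array([249., 228.]), array([ 0.5377,  0.0258, -0.    ]))]
microtome top [(0.74, array([274., 248.]), array([0.542 , 0.0249, 0.    ])), (0.7, array([139., 262.]), array([0.5102, 0.3683, 0.    ]))]
dial_centre side [(0.66, array([226., 182.]), array([0.5291, 0.1043, 0.096 ])), (0.25, array([247., 224.]), array([ 0.5005, -0.0325,  0.096 ]))]
dial_centre top [(0.96, array([236., 253.]), array([0.5227, 0.1126, 0.096 ]))]
dial_foot side [(0.67, array([220., 187.]), array([0.5222, 0.1219, 0.0725])), (0.42, array([401., 348.]), array([ 0.5731, -0.4139,  0.0725]))]
dial_foot top [(0.7, array([242., 252.]), array([0.5266, 0.101 , 0.0725]))]
dial_top side [(0.61, array([224., 175.]), array([0.5323, 0.1136, 0.112 ]))]
dial_top top [(0.71, array([236., 255.]), array([0.5178, 0.1106, 0.112 ]))]
specimen_top side [(0.56, array([255., 210.]), array([0.5453, 0.0067, 0.076 ])), (0.25, array([287., 251.]), array([ 0.536 , -0.1281,  0.076 ]))]
specimen_top top [(0.59, array([282., 243.]), array([0.5466, 0.0037, 0.076 ]))]
lock_knob side [(0.72, array([226., 184.]), array([0.5
[... 509 characters left out ...]
421, 0.0328, 0.    ]))]
dish side [(0.62, array([403., 346.]), array([ 0.617 , -0.4002,  0.    ]))]
dish top [(0.94, array([440., 221.]), array([ 0.6065, -0.4069,  0.    ]))]
forceps side [(0.47, array([303., 176.]), array([0.7607, 0.0956, 0.    ]))]
forceps top [(0.54, array([248., 164.]), array([0.7625, 0.0911, 0.    ]))]
clock 1.1
joint_pos [ 93.5709  20.545    0.6809  -0.0001 -70.1369 -16.5067]
qvel [-0.0166  0.015  -0.0497  0.0241 -0.09    0.0311]
tau [ -0.0005 -58.2405  29.3309   7.0031   0.0125  -0.    ]
tool_pos [0.1511 0.6578 0.2266]
orientation [179.999   -0.0002 -12.9358]
force [ 0.6508 -0.3233 -0.3703]
moment [ 0.0139 -0.0199 -0.0113]
gripper_force 0.0
opening 0.08742031360499887
```

View pics/top0.png

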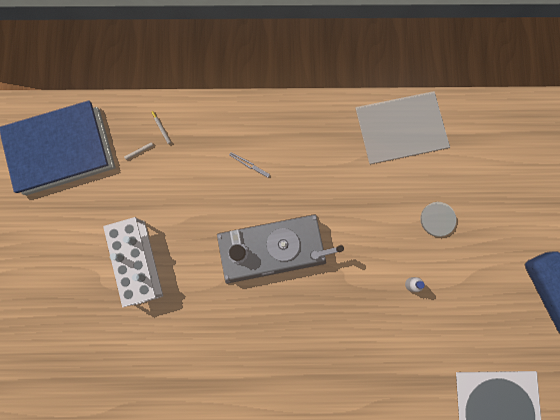

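View pics/side0.png

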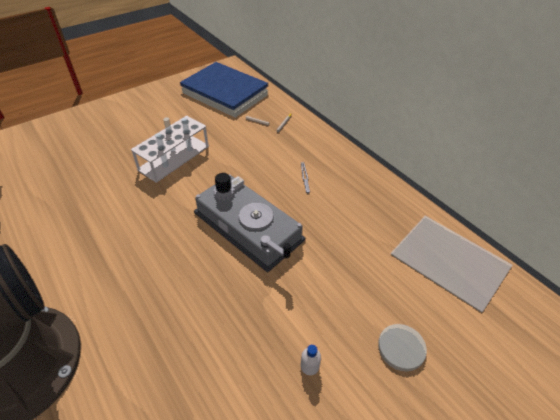

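The top view shows the dial at about (236,253), the ball guide pointing up the image (+x) and the lever open, with its knob at (340,248). The housing yaw is about +10°. The side view agrees, with the dial at (223,182) and the knob at (287,252). I'm moving toward the dial.

Call:
carry_out(deltas=[[[0.88, 0.82, 0, 0.119, 1], [0.88, 0.82, 0, 0.119, 1], [0.88, 0.82, 0, 0.119, 1], [0.88, 0.82, 0, 0.119, 1], [0.88, 0.82, 0, 0.119, 1]]])

```text
clock: 1.6
tool_pos: [0.2869, 0.4564, 0.2269]
orientation: [-180.0, 0.0, -56.1]
force: [0.7, 0.7, 0.5]
opening: 0.0876
gripper_force: 0.0
```

```bash
cat >> h.py <<'E'
def go(x,y,z,yaw):
    o=ctrl.get_obs();p=np.array(o['tool_pos']);a=np.radians(o['orientation'][2])
    d=np.array([x,y,z])-p
    t=(o['orientation'][2]-yaw+180)%360-180
    print('t',round(o['clock'],2),'pos',p.round(4),'rpy',np.round(o['orientation'],1),'q6',round(o['joint_pos'][5],1),'F',np.round(o['force'],1),'M',np.round(o['moment'],2))
    print('shift',np.round([(np.cos(a)*d[0]+np.sin(a)*d[1])/.2,(np.sin(a)*d[0]-np.cos(a)*d[1])/.2,-d[2]/.2],3),'turn',round(t/360,4))
E
python3 -c "
from h import *
go(.525,.108,.2,-130)"
```

```text
t 1.6 pos [0.2869 0.4564 0.2269] rpy [-180.     0.   -56.1] q6 -44.8 F [0.7 0.7 0.5] M [ 0.08 -0.13  0.04]
shift [ 2.11  -0.018  0.134] turn 0.2052
```

Call:
carry_out(deltas=[[[1, -0.01, 0.06, 0.1, 1], [1, -0.01, 0.06, 0.1, 1], [1, -0.01, 0.06, 0.1, 1], [1, -0.01, 0.06, 0.1, 1]]])

```text
clock: 2.0
tool_pos: [0.4006, 0.293, 0.215]
orientation: [-180.0, 0.1, -90.5]
force: [1.5, 1.4, -0.5]
opening: 0.0877
gripper_force: 0.0
```

```bash
python3 -c "
from h import *
go(.525,.108,.2,-130)"
```

```text
t 2.0 pos [0.4006 0.293  0.215 ] rpy [-1.80e+02  1.00e-01 -9.05e+01] q6 -59.4 F [ 1.5  1.4 -0.5] M [ 0.19 -0.21  0.01]
shift [ 0.92  -0.629  0.075] turn 0.1098
```

Call:
carry_out(deltas=[[[0.92, -0.63, 0.08, 0.11, 1], [0.92, -0.63, 0.08, 0.11, 1], [0.92, -0.63, 0.08, 0.11, 1], [0.92, -0.63, 0.08, 0.11, 1], [0.92, -0.63, 0.08, 0.11, 1]]])

```text
clock: 2.5
tool_pos: [0.5267, 0.1073, 0.1983]
orientation: [-180.0, -0.0, -130.2]
force: [0.1, 0.9, 1.1]
opening: 0.088
gripper_force: 0.0
```

Run:
```python
from h import *
np.set_printoptions(precision=4,suppress=True)
go(.525,.108,.2,-130)
p=ctrl.snapshot('wrist'); save(p,'w1')
for k in Z:
    r=ctrl.spot_point(p,k)
    if r: print(k,[ (round(q['p'],2),np.round(q['centre']),atz(p,q['centre'],Z[k])) for q in r[:2]])
```

```text
t 2.5 pos [0.5267 0.1073 0.1983] rpy [-180.    -0.  -130.2] q6 -72.7 F [0.1 0.9 1.1] M [ 0.19 -0.09  0.06]
shift [ 0.003  0.009 -0.008] turn -0.0006
microtome [(0.96, array([228., 150.]), array([0.5399, 0.0304, 0.    ]))]
dial_centre [(0.96, array([288., 218.]), array([0.5237, 0.1127, 0.096 ])), (0.46, array([285., 223.]), array([0.5277, 0.1144, 0.096 ]))]
dial_foot [(0.95, array([286., 208.]), array([0.5222, 0.1095, 0.0725]))]
dial_top [(0.87, array([285., 224.]), array([0.5256, 0.1115, 0.112 ]))]
specimen_top [(0.98, array([186., 135.]), array([0.5465, 0.0014, 0.076 ]))]
```

View pics/w1.png

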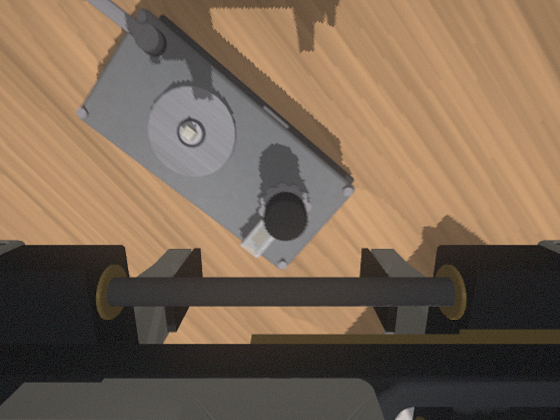

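The wrist view shows the dial top at about (286,215), the specimen at (190,132), and the ball guide at (258,238), toward the gripper. The dial is at about (0.5245, 0.111). I'm descending over it.

Call:
carry_out(deltas=[[[-0.007, 0.02, 0.2, 0, 1], [-0.007, 0.02, 0.4, 0, 1], [-0.007, 0.02, 0.52, 0, 1], [-0.007, 0.02, 0.6, 0, 1], [-0.007, 0.02, 0.6, 0, 1]]])

```text
clock: 3.55
tool_pos: [0.5216, 0.1136, 0.0764]
orientation: [179.9, -0.2, -129.7]
force: [-0.3, -1.0, -0.1]
opening: 0.0877
gripper_force: 0.0
```

Call:
carry_out(deltas=[[[0, 0, 0, 0, -1], [0, 0, 0, 0, -1], [0, 0, 0, 0, -1], [0, 0, 0, 0, -1], [0, 0, 0, 0, -1]]])

```text
clock: 4.05
tool_pos: [0.5234, 0.1141, 0.0791]
orientation: [-180.0, 0.1, -129.8]
force: [-0.5, -0.3, -0.1]
opening: 0.0531
gripper_force: 0.0
```

Run:
```python
from h import *
go(.5245,.111,.078,-130)
p=ctrl.snapshot('wrist'); save(p,'w2')
```

```text
t 4.05 pos [0.5234 0.1141 0.0791] rpy [-1.800e+02  1.000e-01 -1.298e+02] q6 -73.0 F [-0.5 -0.3 -0.1] M [ 0.05 -0.08 -0.03]
shift [ 0.008 -0.014  0.006] turn 0.0007
```

View pics/w2.png

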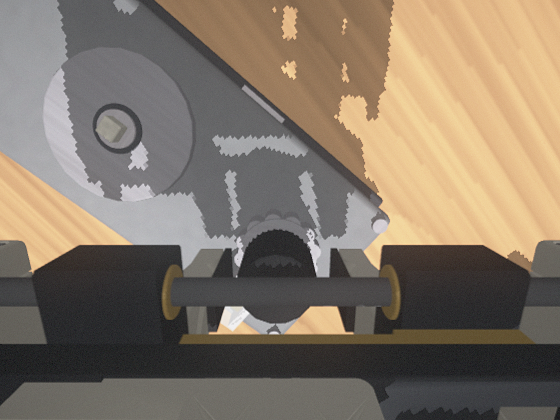

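The dial, at about (277,265), sits centred between the fingers, whose inner faces are at about 220 and 332. I'll check the offset across the pads while closing.

Run:
```python
from h import *
np.set_printoptions(precision=4,suppress=True)
p=ctrl.snapshot('wrist')
for k in ('dial_centre','dial_foot','dial_top','specimen_top'):
    r=ctrl.spot_point(p,k)
    if r: print(k,[ (round(q['p'],2),np.round(q['centre']),atz(p,q['centre'],Z[k])) for q in r[:2]])
o=ctrl.get_obs();K,R,t=map(np.array,(p['camera_matrix'],p['R'],p['t']))
for z in (.0725,.096,.112):
    X=np.array([o['tool_pos'][0],o['tool_pos'][1],z]);c=K@(R@X+t);print(X,c[:2]/c[2])
```

```text
dial_centre [(0.78, array([276., 276.]), array([0.5238, 0.1107, 0.096 ]))]
dial_foot [(0.82, array([276., 256.]), array([0.5238, 0.11  , 0.0725]))]
dial_top [(0.38, array([196., 153.]), array([0.5086, 0.0434, 0.112 ]))]
specimen_top [(0.55, array([102., 132.]), array([0.5466, 0.0014, 0.076 ]))]
[0.5248 0.1132 0.0725] [278.025  261.1319]
[0.5248 0.1132 0.096 ] [277.5741 280.3375]
[0.5248 0.1132 0.112 ] [277.1839 296.9624]
```

Call:
carry_out(deltas=[[[0, 0, 0, 0, -1], [0, 0, 0, 0, -1], [0, 0, 0, 0, -1], [0, 0, 0, 0, -1], [0, 0, 0, 0, -1]]])

```text
clock: 4.85
tool_pos: [0.5248, 0.1132, 0.079]
orientation: [-179.9, 0.1, -129.7]
force: [7.4, -7.5, -1.9]
opening: 0.0357
gripper_force: 29.9
```

Call:
carry_out(deltas=[[[0, 0, 0, 0, -0.3], [0, -0.006, 0, 0, -0.3], [0.012, -0.006, 0, 0, -0.3], [0.012, -0.006, 0, 0, -0.3], [0.012, -0.006, 0, 0, -1]]])

```text
clock: 5.35
tool_pos: [0.5248, 0.1129, 0.0791]
orientation: [-179.9, 0.3, -129.7]
force: [7.8, 3.0, -4.7]
opening: 0.0358
gripper_force: 29.9
```

Call:
carry_out(deltas=[[[0, 0, 0, 0, -1], [0, 0, 0, 0, -1], [0, 0, 0, 0, -1], [0, 0, 0, 0, -1], [0, 0, 0, 0, -1]]])

```text
clock: 5.85
tool_pos: [0.5248, 0.1129, 0.0791]
orientation: [-179.9, 0.3, -129.7]
force: [6.7, 3.7, -3.4]
opening: 0.0355
gripper_force: 29.9
```

Run:
```python
from h import *
go(.524,.111,.078,-130)
```

```text
t 5.85 pos [0.5248 0.1129 0.0791] rpy [-179.9    0.3 -129.7] q6 -72.8 F [ 6.7  3.7 -3.4] M [ 1.24 -2.61 -0.01]
shift [ 0.01  -0.003  0.005] turn 0.0008
```

Call:
carry_out(deltas=[[[0, 0, 0, 0, 0.2], [0, 0, 0, 0, 0.2], [0, 0, 0, 0, 0.0], [0, 0, 0, 0, -1], [0, 0, 0, 0, -1]]])

```text
clock: 6.35
tool_pos: [0.5231, 0.1108, 0.0787]
orientation: [-179.9, -0.0, -129.7]
force: [3.9, -3.3, -3.6]
opening: 0.0356
gripper_force: 30.0
```

Call:
carry_out(deltas=[[[0, 0, 0, 0, -1], [0, 0, 0, 0, -1], [0, 0, 0, 0, -1]]])

```text
clock: 6.65
tool_pos: [0.523, 0.1107, 0.0787]
orientation: [-179.9, -0.0, -129.8]
force: [3.3, -3.1, -1.4]
opening: 0.0355
gripper_force: 30.0
```

Run:
```python
from h import *
go(.524,.111,.078,-130)
print(ctrl.get_obs()['gripper_force'])
```

```text
t 6.65 pos [0.523  0.1107 0.0787] rpy [-179.9   -0.  -129.8] q6 -72.8 F [ 3.3 -3.1 -1.4] M [-1.19 -1.39 -0.  ]
shift [-0.004 -0.003  0.003] turn 0.0007
29.964784383773804
```

Call:
carry_out(deltas=[[[0, 0, 0, -0.02, -1], [0, 0, 0, -0.04, -1], [0, 0, 0, -0.06, -1], [0, 0, 0, -0.06, -1]]])

```text
clock: 7.05
tool_pos: [0.5232, 0.1107, 0.0787]
orientation: [-179.9, -0.0, -107.9]
force: [4.2, -3.9, -2.8]
opening: 0.0356
gripper_force: 30.0
```

```bash
cat >> h.py <<'E'
def st():
    o=ctrl.get_obs();print('t',round(o['clock'],2),'pos',np.round(o['tool_pos'],4),'yaw',round(o['orientation'][2],1),'q6',round(o['joint_pos'][5],1),'F',np.round(o['force'],1),'M',np.round(o['moment'],3),'g',round(o['opening'],4))
E
python3 -c "
from h import *
st()"
```

```text
t 7.05 pos [0.5232 0.1107 0.0787] yaw -107.9 q6 -51.0 F [ 4.2 -3.9 -2.8] M [-1.655 -1.736 -0.005] g 0.0356
```

Call:
carry_out(deltas=[[[0, 0, 0, -0.02, -1], [0, 0, 0, -0.03, -1], [0, 0, 0, -0.03, -1]]])

```text
clock: 7.35
tool_pos: [0.5233, 0.1106, 0.0787]
orientation: [-179.9, -0.0, -97.2]
force: [4.8, -4.5, -2.4]
opening: 0.0358
gripper_force: 30.0
```

```bash
python3 -c "
from h import *
st()"
```

```text
t 7.35 pos [0.5233 0.1106 0.0787] yaw -97.2 q6 -40.3 F [ 4.8 -4.5 -2.4] M [-1.849 -1.946  0.019] g 0.0358
```

Call:
carry_out(deltas=[[[0, 0, 0, -0.02, -1], [0, 0, 0, -0.03, -1], [0, 0, 0, -0.03, -1]]])

```text
clock: 7.65
tool_pos: [0.5234, 0.1105, 0.0787]
orientation: [-179.9, -0.1, -86.4]
force: [5.6, -5.5, -2.7]
opening: 0.0355
gripper_force: 30.0
```

```bash
python3 -c "
from h import *
st()"
```

```text
t 7.65 pos [0.5234 0.1105 0.0787] yaw -86.4 q6 -29.5 F [ 5.6 -5.5 -2.7] M [-2.077 -2.214 -0.201] g 0.0355
```

Call:
carry_out(deltas=[[[0, 0, 0, -0.02, -1], [0, 0, 0, -0.03, -1], [0, 0, 0, -0.03, -1]]])

```text
clock: 7.95
tool_pos: [0.5236, 0.1106, 0.0787]
orientation: [-179.9, -0.1, -75.6]
force: [10.7, -6.4, -5.1]
opening: 0.0354
gripper_force: 30.0
```

```bash
python3 -c "
from h import *
st()"
```

```text
t 7.95 pos [0.5236 0.1106 0.0787] yaw -75.6 q6 -18.7 F [10.7 -6.4 -5.1] M [-2.150e+00 -3.327e+00 -3.000e-03] g 0.0354
```

Call:
carry_out(deltas=[[[0.006, -0.006, 0, -0.02, -1], [0.006, -0.006, 0, -0.04, -1], [0.006, -0.006, 0, -0.06, -1], [0.006, -0.006, 0, -0.06, -1]]])

```text
clock: 8.35
tool_pos: [0.524, 0.1105, 0.0787]
orientation: [-180.0, 0.0, -54.1]
force: [0.8, 0.2, 0.8]
opening: 0.0353
gripper_force: 30.0
```

```bash
python3 -c "
from h import *
st()"
```

```text
t 8.35 pos [0.524  0.1105 0.0787] yaw -54.1 q6 3.0 F [0.8 0.2 0.8] M [ 0.188  0.087 -0.434] g 0.0353
```

Call:
carry_out(deltas=[[[0, 0, 0, -0.02, -1], [0, 0, 0, -0.04, -1], [0, 0, 0, -0.04, -1]]])

```text
clock: 8.65
tool_pos: [0.5241, 0.1106, 0.0785]
orientation: [-180.0, 0.0, -39.9]
force: [0.5, 0.6, -1.4]
opening: 0.0354
gripper_force: 30.0
```

```bash
python3 -c "
from h import *
st()"
```

```text
t 8.65 pos [0.5241 0.1106 0.0785] yaw -39.9 q6 17.2 F [ 0.5  0.6 -1.4] M [ 0.534 -0.192 -0.495] g 0.0354
```

Call:
carry_out(deltas=[[[0, 0, 0, -0.02, -1], [0, 0, 0, -0.04, -1], [0, 0, 0, -0.04, -1]]])

```text
clock: 8.95
tool_pos: [0.5242, 0.1107, 0.0785]
orientation: [-180.0, -0.0, -25.6]
force: [0.9, 1.2, -2.5]
opening: 0.0355
gripper_force: 30.0
```

```bash
python3 -c "
from h import *
st()"
```

```text
t 8.95 pos [0.5242 0.1107 0.0785] yaw -25.6 q6 31.5 F [ 0.9  1.2 -2.5] M [ 0.624 -0.527 -0.513] g 0.0355
```

Call:
carry_out(deltas=[[[0, 0, 0, -0.02, -1], [0, 0, 0, -0.04, -1], [0, 0, 0, -0.06, -1], [0, 0, 0, -0.06, -1]]])

```text
clock: 9.35
tool_pos: [0.5243, 0.1109, 0.0785]
orientation: [-180.0, -0.0, -4.0]
force: [1.8, 2.9, -2.6]
opening: 0.0356
gripper_force: 30.0
```

```bash
python3 -c "
from h import *
st()"
```

```text
t 9.35 pos [0.5243 0.1109 0.0785] yaw -4.0 q6 53.1 F [ 1.8  2.9 -2.6] M [ 1.175 -0.519 -0.469] g 0.0356
```

Call:
carry_out(deltas=[[[0, 0, 0, 0.01, -1], [0, 0, 0, 0.02, -1], [0, 0, 0, 0.02, -1]]])

```text
clock: 9.65
tool_pos: [0.5242, 0.1109, 0.0785]
orientation: [-180.0, -0.0, -11.4]
force: [1.1, 4.2, -3.7]
opening: 0.0357
gripper_force: 30.0
```

```bash
python3 -c "
from h import *
st()"
```

```text
t 9.65 pos [0.5242 0.1109 0.0785] yaw -11.4 q6 45.7 F [ 1.1  4.2 -3.7] M [ 1.283 -0.597 -0.028] g 0.0357
```

Call:
carry_out(deltas=[[[0, 0, 0, 0.01, -1], [0, 0, 0, 0.01, -1]]])

```text
clock: 9.85
tool_pos: [0.5242, 0.1108, 0.0785]
orientation: [-180.0, -0.0, -14.7]
force: [1.8, 4.4, -4.2]
opening: 0.0353
gripper_force: 30.0
```

```bash
python3 -c "
from h import *
st()"
```

```text
t 9.85 pos [0.5242 0.1108 0.0785] yaw -14.7 q6 42.3 F [ 1.8  4.4 -4.2] M [ 1.404 -0.672  0.005] g 0.0353
```

Call:
carry_out(deltas=[[[0, 0, 0, 0.01, -1], [0, 0, 0, 0.01, -1]]])

```text
clock: 10.05
tool_pos: [0.5242, 0.1108, 0.0785]
orientation: [-180.0, -0.0, -18.2]
force: [1.8, 3.8, -4.4]
opening: 0.0354
gripper_force: 30.0
```

```bash
python3 -c "
from h import *
st()"
```

```text
t 10.05 pos [0.5242 0.1108 0.0785] yaw -18.2 q6 38.9 F [ 1.8  3.8 -4.4] M [ 1.495 -0.737  0.03 ] g 0.0354
```

Call:
carry_out(deltas=[[[0, 0, 0, 0.01, -1], [0, 0, 0, 0.01, -1]]])

```text
clock: 10.25
tool_pos: [0.5242, 0.1107, 0.0786]
orientation: [-180.0, -0.0, -21.7]
force: [1.4, 5.2, -4.9]
opening: 0.0352
gripper_force: 30.0
```

```bash
python3 -c "
from h import *
st()"
```

```text
t 10.25 pos [0.5242 0.1107 0.0786] yaw -21.7 q6 35.4 F [ 1.4  5.2 -4.9] M [ 1.623 -0.782 -0.057] g 0.0352
```

Call:
carry_out(deltas=[[[0, 0, 0, 0.015, -1], [0, 0, 0, 0.015, -1]]])

```text
clock: 10.45
tool_pos: [0.5242, 0.1107, 0.0785]
orientation: [-180.0, -0.0, -27.1]
force: [1.8, 4.9, -5.1]
opening: 0.0357
gripper_force: 30.0
```

```bash
python3 -c "
from h import *
st()"
```

```text
t 10.45 pos [0.5242 0.1107 0.0785] yaw -27.1 q6 30.0 F [ 1.8  4.9 -5.1] M [ 1.679 -0.816 -0.031] g 0.0357
```

Call:
carry_out(deltas=[[[0, 0, 0, 0.015, -1], [0, 0, 0, 0.015, -1]]])

```text
clock: 10.65
tool_pos: [0.5241, 0.1106, 0.0786]
orientation: [-180.0, -0.0, -32.4]
force: [2.5, 4.8, -5.2]
opening: 0.0354
gripper_force: 30.0
```

```bash
python3 -c "
from h import *
st()"
```

```text
t 10.65 pos [0.5241 0.1106 0.0786] yaw -32.4 q6 24.7 F [ 2.5  4.8 -5.2] M [ 1.728 -0.905 -0.026] g 0.0354
```

Call:
carry_out(deltas=[[[0, 0, 0, 0.015, -1], [0, 0, 0, 0.015, -1]]])

```text
clock: 10.85
tool_pos: [0.5241, 0.1106, 0.0785]
orientation: [-180.0, -0.0, -37.8]
force: [2.0, 4.7, -5.1]
opening: 0.0355
gripper_force: 30.0
```

```bash
python3 -c "
from h import *
st()"
```

```text
t 10.85 pos [0.5241 0.1106 0.0785] yaw -37.8 q6 19.3 F [ 2.   4.7 -5.1] M [ 1.877 -0.79   0.256] g 0.0355
```

Call:
carry_out(deltas=[[[0, 0, 0, 0.015, -1], [0, 0, 0, 0.015, -1]]])

```text
clock: 11.05
tool_pos: [0.5241, 0.1106, 0.0786]
orientation: [-180.0, 0.0, -43.1]
force: [1.0, 4.7, -6.0]
opening: 0.0357
gripper_force: 30.0
```

```bash
python3 -c "
from h import *
st()"
```

```text
t 11.05 pos [0.5241 0.1106 0.0786] yaw -43.1 q6 14.0 F [ 1.   4.7 -6. ] M [ 1.739 -0.79   0.104] g 0.0357
```

Call:
carry_out(deltas=[[[0, 0, 0, 0.015, -1], [0, 0, 0, 0.015, -1]]])

```text
clock: 11.25
tool_pos: [0.524, 0.1105, 0.0785]
orientation: [180.0, 0.0, -48.5]
force: [2.2, 4.3, -5.4]
opening: 0.0358
gripper_force: 30.0
```

```bash
python3 -c "
from h import *
st()"
```

```text
t 11.25 pos [0.524  0.1105 0.0785] yaw -48.5 q6 8.6 F [ 2.2  4.3 -5.4] M [ 1.715e+00 -7.780e-01  1.000e-03] g 0.0358
```

Call:
carry_out(deltas=[[[0, 0, 0, 0.015, -1], [0, 0, 0, 0.015, -1]]])

```text
clock: 11.45
tool_pos: [0.524, 0.1105, 0.0785]
orientation: [180.0, 0.0, -53.9]
force: [1.8, 4.7, -5.4]
opening: 0.0355
gripper_force: 30.0
```

```bash
python3 -c "
from h import *
st()"
```

```text
t 11.45 pos [0.524  0.1105 0.0785] yaw -53.9 q6 3.2 F [ 1.8  4.7 -5.4] M [ 1.695 -0.807 -0.036] g 0.0355
```

Call:
carry_out(deltas=[[[0, 0, 0, 0.015, -1], [0, 0, 0, 0.015, -1]]])

```text
clock: 11.65
tool_pos: [0.524, 0.1104, 0.0785]
orientation: [180.0, 0.0, -59.3]
force: [2.4, 4.4, -4.7]
opening: 0.0355
gripper_force: 30.0
```

```bash
python3 -c "
from h import *
st()"
```

```text
t 11.65 pos [0.524  0.1104 0.0785] yaw -59.3 q6 -2.2 F [ 2.4  4.4 -4.7] M [ 1.681 -0.742 -0.052] g 0.0355
```

Call:
carry_out(deltas=[[[0, 0, 0, 0.015, -1], [0, 0, 0, 0.015, -1]]])

```text
clock: 11.85
tool_pos: [0.5239, 0.1104, 0.0785]
orientation: [180.0, 0.0, -64.7]
force: [2.1, 4.2, -4.7]
opening: 0.0356
gripper_force: 30.0
```

```bash
python3 -c "
from h import *
st()"
```

```text
t 11.85 pos [0.5239 0.1104 0.0785] yaw -64.7 q6 -7.6 F [ 2.1  4.2 -4.7] M [ 1.713 -0.626  0.108] g 0.0356
```

Call:
carry_out(deltas=[[[0, 0, 0, 0.015, -1], [0, 0, 0, 0.015, -1]]])

```text
clock: 12.05
tool_pos: [0.5239, 0.1104, 0.0785]
orientation: [180.0, -0.0, -70.1]
force: [1.5, 3.7, -4.9]
opening: 0.0354
gripper_force: 30.0
```

```bash
python3 -c "
from h import *
st()"
```

```text
t 12.05 pos [0.5239 0.1104 0.0785] yaw -70.1 q6 -13.0 F [ 1.5  3.7 -4.9] M [ 1.768 -0.421  0.179] g 0.0354
```

Call:
carry_out(deltas=[[[0, 0, 0, 0.015, -1], [0, 0, 0, 0.015, -1]]])

```text
clock: 12.25
tool_pos: [0.5238, 0.1104, 0.0785]
orientation: [180.0, -0.0, -75.5]
force: [0.3, 3.7, -4.0]
opening: 0.0357
gripper_force: 30.0
```

```bash
python3 -c "
from h import *
st()"
```

```text
t 12.25 pos [0.5238 0.1104 0.0785] yaw -75.5 q6 -18.4 F [ 0.3  3.7 -4. ] M [ 1.695 -0.288  0.012] g 0.0357
```

Call:
carry_out(deltas=[[[0, 0, 0, 0.015, -1], [0, 0, 0, 0.015, -1]]])

```text
clock: 12.45
tool_pos: [0.5238, 0.1104, 0.0785]
orientation: [180.0, -0.0, -80.9]
force: [-0.4, 2.8, -3.4]
opening: 0.0356
gripper_force: 30.0
```

```bash
python3 -c "
from h import *
st()"
```

```text
t 12.45 pos [0.5238 0.1104 0.0785] yaw -80.9 q6 -23.8 F [-0.4  2.8 -3.4] M [ 1.65  -0.202 -0.018] g 0.0356
```

Call:
carry_out(deltas=[[[0, 0, 0, 0.015, -1], [0, 0, 0, 0.015, -1]]])

```text
clock: 12.65
tool_pos: [0.5237, 0.1103, 0.0785]
orientation: [180.0, -0.0, -86.3]
force: [-0.8, 4.5, -4.0]
opening: 0.0357
gripper_force: 30.0
```

```bash
python3 -c "
from h import *
st()"
```

```text
t 12.65 pos [0.5237 0.1103 0.0785] yaw -86.3 q6 -29.2 F [-0.8  4.5 -4. ] M [1.711 0.118 0.048] g 0.0357
```

Call:
carry_out(deltas=[[[0, 0, 0, 0.015, -1], [0, 0, 0, 0.015, -1]]])

```text
clock: 12.85
tool_pos: [0.5237, 0.1104, 0.0785]
orientation: [180.0, -0.0, -91.7]
force: [-0.9, 4.1, -3.8]
opening: 0.0355
gripper_force: 30.0
```

```bash
python3 -c "
from h import *
st()"
```

```text
t 12.85 pos [0.5237 0.1104 0.0785] yaw -91.7 q6 -34.6 F [-0.9  4.1 -3.8] M [ 1.744  0.277 -0.072] g 0.0355
```

Call:
carry_out(deltas=[[[0, 0, 0, 0.015, -1], [0, 0, 0, 0.015, -1]]])

```text
clock: 13.05
tool_pos: [0.5236, 0.1104, 0.0785]
orientation: [180.0, -0.0, -97.1]
force: [-1.9, 4.4, -2.6]
opening: 0.0353
gripper_force: 30.0
```

```bash
python3 -c "
from h import *
st()"
```

```text
t 13.05 pos [0.5236 0.1104 0.0785] yaw -97.1 q6 -40.0 F [-1.9  4.4 -2.6] M [1.945 0.524 0.212] g 0.0353
```

Call:
carry_out(deltas=[[[0, 0, 0, 0.015, -1], [0, 0, 0, 0.015, -1]]])

```text
clock: 13.25
tool_pos: [0.5236, 0.1104, 0.0785]
orientation: [180.0, -0.0, -102.5]
force: [-3.0, 4.2, -3.4]
opening: 0.035
gripper_force: 30.0
```

```bash
python3 -c "
from h import *
st()"
```

```text
t 13.25 pos [0.5236 0.1104 0.0785] yaw -102.5 q6 -45.4 F [-3.   4.2 -3.4] M [1.876 0.645 0.11 ] g 0.035
```

Call:
carry_out(deltas=[[[0, 0, 0, 0.015, -1], [0, 0, 0, 0.015, -1]]])

```text
clock: 13.45
tool_pos: [0.5235, 0.1104, 0.0785]
orientation: [180.0, -0.0, -107.9]
force: [-2.1, 5.1, -1.7]
opening: 0.0354
gripper_force: 30.0
```

```bash
python3 -c "
from h import *
st()"
```

```text
t 13.45 pos [0.5235 0.1104 0.0785] yaw -107.9 q6 -50.8 F [-2.1  5.1 -1.7] M [1.913 0.706 0.03 ] g 0.0354
```

Call:
carry_out(deltas=[[[0, 0, 0, 0.015, -1], [0, 0, 0, 0.015, -1]]])

```text
clock: 13.65
tool_pos: [0.5235, 0.1104, 0.0785]
orientation: [180.0, -0.0, -113.3]
force: [-2.7, 4.4, -2.4]
opening: 0.0353
gripper_force: 30.0
```

```bash
python3 -c "
from h import *
st()"
```

```text
t 13.65 pos [0.5235 0.1104 0.0785] yaw -113.3 q6 -56.2 F [-2.7  4.4 -2.4] M [2.003 0.769 0.016] g 0.0353
```

Call:
carry_out(deltas=[[[0, 0, 0, 0.015, -1], [0, 0, 0, 0.015, -1]]])

```text
clock: 13.85
tool_pos: [0.5235, 0.1104, 0.0785]
orientation: [180.0, -0.0, -118.7]
force: [-2.2, 5.3, -1.9]
opening: 0.0354
gripper_force: 30.0
```

```bash
python3 -c "
from h import *
st()"
```

```text
t 13.85 pos [0.5235 0.1104 0.0785] yaw -118.7 q6 -61.6 F [-2.2  5.3 -1.9] M [ 2.102  0.896 -0.052] g 0.0354
```

Call:
carry_out(deltas=[[[0, 0, 0, 0.015, -1], [0, 0, 0, 0.015, -1]]])

```text
clock: 14.05
tool_pos: [0.5234, 0.1105, 0.0785]
orientation: [180.0, -0.0, -124.1]
force: [-3.6, 6.1, -0.9]
opening: 0.0356
gripper_force: 30.0
```

```bash
python3 -c "
from h import *
st()"
```

```text
t 14.05 pos [0.5234 0.1105 0.0785] yaw -124.1 q6 -67.0 F [-3.6  6.1 -0.9] M [2.217 1.01  0.097] g 0.0356
```

Call:
carry_out(deltas=[[[0, 0, 0, 0.01, -1], [0, 0, 0, 0.01, -1]]])

```text
clock: 14.25
tool_pos: [0.5234, 0.1105, 0.0785]
orientation: [180.0, -0.0, -127.6]
force: [-4.5, 6.0, -2.0]
opening: 0.0356
gripper_force: 30.0
```

```bash
python3 -c "
from h import *
st()"
```

```text
t 14.25 pos [0.5234 0.1105 0.0785] yaw -127.6 q6 -70.5 F [-4.5  6.  -2. ] M [2.341 1.084 0.28 ] g 0.0356
```

Call:
carry_out(deltas=[[[0, 0, 0, 0.01, -1], [0, 0, 0, 0.01, -1]]])

```text
clock: 14.45
tool_pos: [0.5234, 0.1105, 0.0785]
orientation: [180.0, -0.0, -131.2]
force: [-4.0, 6.0, -1.8]
opening: 0.0356
gripper_force: 30.0
```

```bash
python3 -c "
from h import *
st()"
```

```text
t 14.45 pos [0.5234 0.1105 0.0785] yaw -131.2 q6 -74.1 F [-4.   6.  -1.8] M [2.302 1.168 0.164] g 0.0356
```

Call:
carry_out(deltas=[[[0, 0, 0, 0.01, -1], [0, 0, 0, 0.01, -1]]])

```text
clock: 14.65
tool_pos: [0.5233, 0.1105, 0.0785]
orientation: [180.0, -0.0, -134.9]
force: [-3.6, 5.7, -1.7]
opening: 0.0358
gripper_force: 30.0
```

```bash
python3 -c "
from h import *
st()"
```

```text
t 14.65 pos [0.5233 0.1105 0.0785] yaw -134.9 q6 -77.7 F [-3.6  5.7 -1.7] M [2.47  1.195 0.052] g 0.0358
```

Call:
carry_out(deltas=[[[0, 0, 0, 0.01, -1], [0, 0, 0, 0.01, -1]]])

```text
clock: 14.85
tool_pos: [0.5234, 0.1105, 0.0785]
orientation: [180.0, -0.0, -138.5]
force: [-3.9, 5.8, -1.9]
opening: 0.0355
gripper_force: 30.0
```

```bash
python3 -c "
from h import *
st()"
```

```text
t 14.85 pos [0.5234 0.1105 0.0785] yaw -138.5 q6 -81.3 F [-3.9  5.8 -1.9] M [ 2.475  1.152 -0.036] g 0.0355
```

Call:
carry_out(deltas=[[[0, 0, 0, 0.01, -1], [0, 0, 0, 0.01, -1]]])

```text
clock: 15.05
tool_pos: [0.5233, 0.1106, 0.0785]
orientation: [180.0, -0.0, -142.1]
force: [-3.6, 5.5, -1.4]
opening: 0.0353
gripper_force: 30.0
```

```bash
python3 -c "
from h import *
st()"
```

```text
t 15.05 pos [0.5233 0.1106 0.0785] yaw -142.1 q6 -84.9 F [-3.6  5.5 -1.4] M [ 2.518  1.209 -0.026] g 0.0353
```

Four clicks felt, with torque peaks at yaw -38, -69, -98 and -128. The dial is loose now, so I'm releasing it and rising.

Call:
carry_out(deltas=[[[0, 0, 0, 0, 0.3], [0, 0, 0, 0, 0.6], [0, 0, 0, 0, 0.6], [0, 0, 0, 0, 0.6], [0, 0, 0, 0, 0.6]]])

```text
clock: 15.55
tool_pos: [0.5241, 0.1102, 0.0787]
orientation: [-180.0, -0.0, -142.3]
force: [0.6, 0.5, 0.4]
opening: 0.0682
gripper_force: 0.0
```

Call:
carry_out(deltas=[[[0, 0, -0.1, 0, 0.6], [0, 0, -0.3, 0, 0.6], [0, 0, -0.5, 0, 0.6], [0, 0, -0.6, 0, 0.6], [0, 0, -0.6, 0, 0.6]]])

```text
clock: 16.05
tool_pos: [0.5258, 0.1111, 0.2023]
orientation: [-179.9, 0.4, -142.3]
force: [0.4, 0.4, 0.4]
opening: 0.0699
gripper_force: 0.0
```

```bash
python3 -c "
from h import *
st();go(.52,-.11,.2,-79)"
```

```text
t 16.05 pos [0.5258 0.1111 0.2023] yaw -142.3 q6 -85.2 F [0.4 0.4 0.4] M [ 0.083 -0.127 -0.043] g 0.0699
t 16.05 pos [0.5258 0.1111 0.2023] rpy [-179.9    0.4 -142.3] q6 -85.2 F [0.4 0.4 0.4] M [ 0.08 -0.13 -0.04]
shift [ 0.699 -0.857  0.011] turn -0.1758
```

Call:
carry_out(deltas=[[[0.7, -0.86, 0, -0.175, 0.2], [0.7, -0.86, 0, -0.175, 0.2], [0.7, -0.86, 0, -0.175, 0.2], [0.7, -0.86, 0, -0.175, 0.2], [0.7, -0.86, 0, -0.175, 0.2]]])

```text
clock: 16.55
tool_pos: [0.5175, -0.1115, 0.1979]
orientation: [179.9, -0.0, -102.6]
force: [0.6, -0.1, 0.0]
opening: 0.0529
gripper_force: 0.0
```

Call:
carry_out(deltas=[[[0, 0, 0, -0.055, 0.2], [0, 0, 0, -0.055, 0.2], [0, 0, 0, -0.055, 0.2], [0, 0, 0, -0.055, 0.2]]])

```text
clock: 16.95
tool_pos: [0.5179, -0.1098, 0.1978]
orientation: [179.9, 0.0, -83.1]
force: [-0.8, -0.3, -0.5]
opening: 0.0531
gripper_force: 0.0
```

Run:
```python
from h import *
np.set_printoptions(precision=4,suppress=True)
p=ctrl.snapshot('wrist'); save(p,'w3')
for k in Z:
    r=ctrl.spot_point(p,k)
    if r: print(k,[ (round(q['p'],2),np.round(q['centre']),atz(p,q['centre'],Z[k])) for q in r[:2]])
go(.532,-.133,.12,-79)
```

```text
microtome [(0.79, array([251., 297.]), array([0.5392, 0.0289, 0.    ]))]
specimen_top [(0.62, array([241., 315.]), array([0.5442, 0.0052, 0.076 ]))]
lock_knob [(0.76, array([268., 189.]), array([ 0.5305, -0.1303,  0.086 ])), (0.49, array([243., 314.]), array([ 0.5418, -0.0025,  0.086 ]))]
t 17.5 pos [ 0.5184 -0.1094  0.1986] rpy [-180.    -0.   -83.1] q6 -2.5 F [-0.8 -0.2  0.1] M [ 0.15 -0.07  0.03]
shift [ 0.125 -0.054  0.393] turn -0.0115
```

View pics/w3.png

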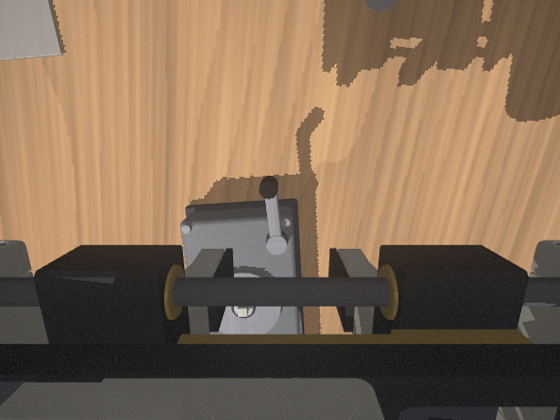

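The wrist view shows the lever pointing up the image, with its knob at (269,187) and pivot at (276,242). The dial is out of view behind the gripper. I'm moving over the knob and descending to straddle it.

Call:
carry_out(deltas=[[[0.117, -0.05, 0.1, -0.011, 0.2], [0.117, -0.05, 0.3, -0.011, 0.2], [0.117, -0.05, 0.45, -0.011, 0.2], [0.117, -0.05, 0.56, -0.011, 0.2], [0.117, -0.05, 0.61, -0.011, 0.2]]])

```text
clock: 18.0
tool_pos: [0.5298, -0.1316, 0.0744]
orientation: [179.8, 0.0, -79.2]
force: [0.3, 0.0, -0.4]
opening: 0.0527
gripper_force: 0.0
```

Call:
carry_out(deltas=[[[0, 0, 0, 0, -0.45], [0, 0, 0, 0, -0.45], [0, 0, 0, 0, -0.45], [0, 0, 0, 0, -0.45]]])

```text
clock: 18.4
tool_pos: [0.5319, -0.1314, 0.0778]
orientation: [-179.9, -0.0, -79.2]
force: [0.1, 0.5, 0.1]
opening: 0.0269
gripper_force: 0.0
```

Run:
```python
from h import *
st()
p=ctrl.snapshot('wrist'); save(p,'w4')
a0=np.radians(11.2);pv=np.array([.5203,-.0735])
for th in (0,20,40,60,80,90,95):
    a=a0+np.radians(th-90); k=pv+.06*np.array([np.cos(a),np.sin(a)]);print(th,k.round(4),'yaw',round(np.degrees(a),1))
```

```text
t 18.4 pos [ 0.5319 -0.1314  0.0778] yaw -79.2 q6 4.2 F [0.1 0.5 0.1] M [ 0.075 -0.016  0.018] g 0.0269
0 [ 0.532  -0.1324] yaw -78.8
20 [ 0.5514 -0.1248] yaw -58.8
40 [ 0.5671 -0.1111] yaw -38.8
60 [ 0.5771 -0.0928] yaw -18.8
80 [ 0.5803 -0.0722] yaw 1.2
90 [ 0.5792 -0.0618] yaw 11.2
95 [ 0.5779 -0.0568] yaw 16.2
```

View pics/w4.png

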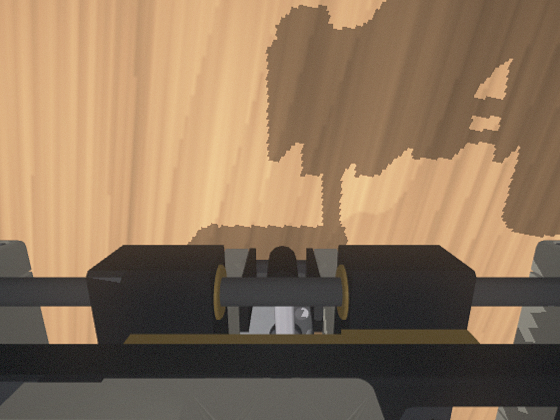

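The knob, at (283,262), stands between the fingers. Now I'm sweeping the lever along its arc.

Call:
carry_out(deltas=[[[-0.003, -0.042, 0, -0.022, -0.45], [-0.012, -0.083, 0, -0.044, -0.45], [-0.026, -0.122, 0, -0.067, -0.45], [-0.046, -0.159, 0, -0.089, -0.45], [-0.07, -0.193, 0, -0.111, -0.45]]])

```text
clock: 18.95
tool_pos: [0.5655, -0.1106, 0.0768]
orientation: [179.9, 0.1, -38.9]
force: [-3.1, 0.1, 0.4]
opening: 0.024
gripper_force: 1.4
```

```bash
python3 -c "
from h import *
st();go(.5671,-.1111,.077,-38.8)"
```

```text
t 18.95 pos [ 0.5655 -0.1106  0.0768] yaw -38.9 q6 42.7 F [-3.1  0.1  0.4] M [-0.243  1.224  0.017] g 0.024
t 18.95 pos [ 0.5655 -0.1106  0.0768] rpy [ 1.799e+02  1.000e-01 -3.890e+01] q6 42.7 F [-3.1  0.1  0.4] M [-0.24  1.22  0.02]
shift [ 0.008 -0.003 -0.001] turn -0.0004
```

Call:
carry_out(deltas=[[[-0.003, -0.042, 0, -0.022, -0.45], [-0.012, -0.083, 0, -0.044, -0.45], [-0.026, -0.122, 0, -0.067, -0.45], [-0.046, -0.159, 0, -0.089, -0.45], [-0.07, -0.193, 0, -0.111, -0.45]]])

```text
clock: 19.45
tool_pos: [0.579, -0.072, 0.0767]
orientation: [180.0, 0.1, 1.0]
force: [-1.4, -1.6, -0.7]
opening: 0.0241
gripper_force: 1.3
```

```bash
python3 -c "
from h import *
st();go(.5803,-.0722,.077,1.2);go(.5779,-.0568,.077,16.2)"
```

```text
t 19.45 pos [ 0.579  -0.072   0.0767] yaw 1.0 q6 78.9 F [-1.4 -1.6 -0.7] M [-1.007  0.784  0.053] g 0.0241
t 19.45 pos [ 0.579  -0.072   0.0767] rpy [1.8e+02 1.0e-01 1.0e+00] q6 78.9 F [-1.4 -1.6 -0.7] M [-1.01  0.78  0.05]
shift [ 0.007  0.001 -0.002] turn -0.0005
t 19.45 pos [ 0.579  -0.072   0.0767] rpy [1.8e+02 1.0e-01 1.0e+00] q6 78.9 F [-1.4 -1.6 -0.7] M [-1.01  0.78  0.05]
shift [-0.004 -0.076 -0.002] turn -0.0421
```

Call:
carry_out(deltas=[[[-0.001, -0.03, 0, -0.014, -0.45], [-0.003, -0.055, 0, -0.028, -0.45], [-0.008, -0.075, 0, -0.036, -0.45], [-0.01, -0.085, 0, -0.042, -0.45], [-0.01, -0.085, 0, -0.042, -0.45]]])

```text
clock: 19.95
tool_pos: [0.5772, -0.0573, 0.0768]
orientation: [179.8, 0.1, 15.9]
force: [2.2, -13.5, -2.3]
opening: 0.0243
gripper_force: 7.3
```

```bash
python3 -c "
from h import *
st()"
```

```text
t 19.95 pos [ 0.5772 -0.0573  0.0768] yaw 15.9 q6 92.0 F [  2.2 -13.5  -2.3] M [-5.318 -0.856  0.03 ] g 0.0243
```

Resistance jumped to 13.5 N, so the lever is on its end stop. Backing off, opening and rising.

Call:
carry_out(deltas=[[[0, 0, 0, 0, -0.45], [0, 0.02, 0, 0, -0.2], [0, 0.025, 0, 0, 0], [0, 0.025, 0, 0, 0.1], [0, 0.025, 0, 0, 0.1]]])

```text
clock: 20.45
tool_pos: [0.5792, -0.0593, 0.0768]
orientation: [-180.0, -0.0, 15.9]
force: [0.8, -0.7, -0.3]
opening: 0.0467
gripper_force: 0.0
```

Call:
carry_out(deltas=[[[0, 0, -0.1, 0, 0.1], [0, 0, -0.3, 0, 0.1], [0, 0, -0.5, 0, 0.1], [0, 0, -0.7, 0, 0.1], [0, 0, -0.7, 0, 0.1]]])

```text
clock: 20.95
tool_pos: [0.5823, -0.0592, 0.2232]
orientation: [179.9, -0.6, 15.9]
force: [0.3, 0.6, -0.1]
opening: 0.0481
gripper_force: 0.0
```

Run:
```python
from h import *
np.set_printoptions(precision=4,suppress=True)
st()
p=ctrl.snapshot('side'); save(p,'s5')
cv2.imwrite('pics/s5c.png',cv2.resize(cv2.cvtColor(p['color'],cv2.COLOR_RGB2BGR)[130:290,160:370],None,fx=3,fy=3))
for k in ('lock_knob','specimen_top'): print(k,[(round(q['p'],2),np.round(q['centre']),atz(p,q['centre'],Z[k])) for q in ctrl.spot_point(p,k)[:3]])
```

```text
t 20.95 pos [ 0.5823 -0.0592  0.2232] yaw 15.9 q6 92.5 F [ 0.3  0.6 -0.1] M [-0.04  -0.037  0.012] g 0.0481
lock_knob [(0.73, array([283., 223.]), array([ 0.5688, -0.0684,  0.086 ]))]
specimen_top [(0.45, array([252., 211.]), array([0.5375, 0.0089, 0.076 ]))]
```

View pics/s5c.png

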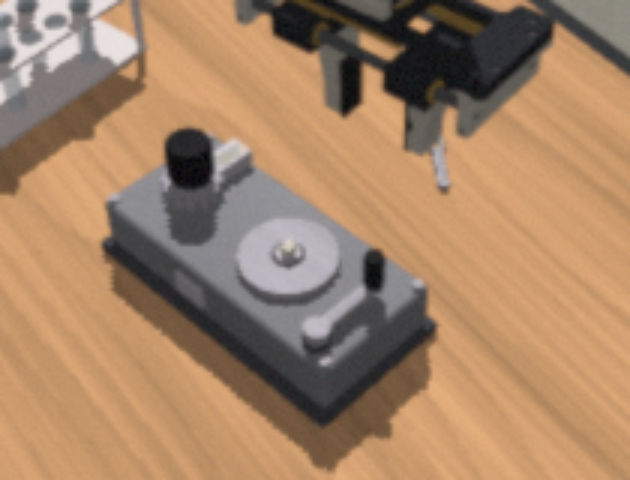

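The lever lies across the housing, parallel to its short edge, with the knob at crop (374,270) and the pivot at (317,332). It is locked, the gripper is clear, and the rack and forceps in view are undisturbed. Handing in.

```bash
python3 -c "
from plant import ctrl
print(ctrl.close_job())"
```

```text
the job is handed in; nothing more can be done
None
```

I wound the feed back to its stop, advanced it four felt clicks, swung the lever to its locked end stop and let go of everything. The job was handed in at about 21 s, and no verdict was returned.

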